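# Seal the hardener tin and put the locked-out drawer away

### The arm

A 6-joint arm with a two-finger parallel gripper is mounted at the origin on the work surface. World frame = base frame: x ahead of the robot, y to its left, z up, the work surface at z = 0. Lengths are in mm, angles in degrees, forces in N, time in s.
With the tool pointing down it reaches from about 300 to 850 mm from the base axis. Payload 4.2 kg.
Tool frame: the origin (TCP) lies at the very end of the fingers, on their centre line; the grasp point (between the pads) lies 19 mm behind it; z points along the fingers, y is the line along which they close (so a half turn about z gives the same grasp; the last joint's range is limited). The gripper opens to 91 mm and grips with 3 to 60 N. Pads are 32 mm wide; open, the fingers measure 118 mm over their backs; the gripper's body (76 mm by 178 mm) begins 60 mm behind the grasp point.
Start: joints at [-71.448, 18.312, 89.639, -0, 72.044, -1.146], TCP at [193.817, -541.367, 213.976] pointing down, gripper open.
Joint ranges: [-177.97, 177.97], [-48.28, 115.42], [12.27, 149.76], [-77.06, 257.06], [2.81, 150.46], [-146.56, 146.56]. Speed limits (degrees/s): [147.25, 147.25, 180, 180, 180, 180].

### API

Orientations are given as [roll, pitch, yaw] about the fixed x, y, z axes, in that order (R = Rz(yaw) Ry(pitch) Rx(roll)).
In Python, from workcell import env, eyes gives the robot as it stands.
- The arm moves only by the tool send_rows, never from a script. Its argument "targets" is text: rows parted by semicolons, each of 7 numbers parted by spaces: the shift along the tool's x, y, z in m, then the turn, a rotation vector about the tool's x, y, z in degrees, then the opening in per cent of the stroke, from 0 (shut) to 100 (fully open). A call has 1 to 12 rows; each row is the pose to reach, as a shift and turn from the pose commanded when the call began, along the tool's axes at that moment; what a row does not reach only later rows make up. A row lasts 1/12 s, in which the tool goes at most 41.7 mm and 7.16 degrees, less where a joint would pass 70% of its speed; a pose out of reach is approached as far as the arm can. A call with a gripper value outside its range is refused whole. The fingers move at their own pace and stop on an object; "grip_force" is the grip in N (left out, the last holds). Time passes only in rows, so rows that repeat a pose let the fingers close. It gives the time, the measured TCP pose, the force, the opening and the grip force at its end, in the units of the state.
- env.state(): the state, without advancing time (a new reading comes with each control period).
- eyes.grab_frame(name): name is "scene" or "top" or "wrist"; returns a dict with "image" (384x512x3 uint8, blue, green, red), "fovy" (degrees; the focal length in pixels is half the picture's height over the tangent of half this angle, whatever the lens; pixels are square), "cx", "cy" (the principal point, pixels), "D" ([k1, k2, p1, p2, k3] as OpenCV has them; the pictures are not rectified), "eye" and "attitude" of the camera in the world. Camera axes: x right, y up, looking along -z (the intrinsics and any distortion apply to the point x, -y, -z); pixel columns grow to the right and rows downward; lengths in mm; the calibration is good to about 2 mm. A picture is of the moment at which its call begins. There is no depth.
- env.job_done(): hands the job in; it is judged then, once.
The state is a dict: "time_s": time; "qpos": joint angles; "qvel": joint speeds; "effort": joint torques, N m; "ee_pos": TCP position; "ee_rot": TCP orientation; "force": force on the tool from outside, world axes, zero at the start; "torque": the same for the moment, N m; "gripper_width": finger opening in mm; "gripper_force": force on a finger pad.
Only numpy, scipy, OpenCV 4.12 (cv2) and the standard library are available. Lean on these libraries where they do the work, as an engineer would, in place of code of your own. Each camera call takes 0.05 s, during which the arm holds its last target. There are 200 camera calls.

### The job

The hardener tin with the orange cap, standing in the pulled-out drawer, is not sealed yet: screw its cap down tight. Then press the green release lever of the drawer's slide and, with the lever held down until the lock has let go, push the drawer fully home without slamming it. Keep the tins standing in their places in the drawer and leave everything else on the bench where it stands.

Things in the scene. Friction and masses are not known exactly. Their poses are not given: they have to be found in the camera images.
- unit: Grey steel bench-top drawer unit, fixed to the bench, 250 deep x 267 wide x 170 mm high, with one drawer. Origin: at bench level, in the middle of its open front. Its x axis points into the unit (the way the drawer goes home), z up; the drawer comes out along -x. A carton and a colour fan deck (to 45 mm high) lie on the rear 80 mm of its roof.
- drawer (a joint): How far the drawer is pulled out, m: 0 = fully home, 0.20 = full extension, where its slide is locked at the start (3 mm of play). It runs on telescopic slides with about 3 N of friction, stays where it is left, and weighs some 3 kg with its tins.
- drawer_front (a point): Middle of the upper edge of the drawer's blue front panel, on its outer face, 156 mm above the bench; moves with the drawer; axes as the unit's. The panel is 15 mm thick, 268 wide, 14 to 156 mm above the bench. With the drawer home this point is 15 mm in front of the unit's front. A bar handle, 110 mm wide, stands 35 mm off the panel, 86 mm below its upper edge.
- lever_pad (a point): Middle of the top of the release lever's green thumb pad: 32 (drawer direction) x 24 x 6 mm, 130 mm above the bench, sticking out through a slot in the front panel near its end on the unit's -y side, 117 mm from the middle. This point is 16 mm in front of the panel, moves with the drawer. Press it straight down. The panel goes on 26 mm above the pad, so a finger holding the pad down can push it.
- lever (a joint): Angle of the release lever, rad: 0 = up (at rest), 0.10 = fully pressed, the pad 14 mm lower. The lock lets go above 0.06 (pad 9 mm down). Spring return: 2 N at the pad to start, 5 N fully down. Hold it down until the drawer has gone in by about 30 mm; after that it may be let go, as it does not lock again on the way home.
- cap_centre (a point): Centre of the orange, ribbed screw cap (37 mm diameter, 22 high, axis upright) of the hardener tin, about 127 mm above the bench. The flat top of the tin is 19 mm below this point. The drawer's side wall is 55 mm from the cap's axis and ends 8 mm above this point. The tin stands in one of two bays side by side in the drawer; in the other, 104 mm away, is a tin alike with a blue, tight cap.
- cap (a joint): Angle of the orange cap, rad: 0 = tight (a hard stop), growing as it is unscrewed; clockwise from above tightens. It starts 2.8 to 4.4 rad loose: about half a turn or more, so two or three turns of the wrist. 0.08 N m of friction. The cap does not come off; the tin cannot turn in its bay.
- hardener_mid (a point): Centre of the body of the hardener tin: flat rectangular white tin with an orange band, 90 (drawer direction) x 56 x 78 mm, 0.4 kg, z axis up, this point 69 mm above the bench. It stands loose, with 2 mm of play, in a bay with a 20 mm high fence.
- thinner_mid (a point): Centre of the body of the other flat tin, blue band and blue cap, of the same size and in the other bay. Bystander.
- toner_red_mid (a point): Small round tin, red lid, 58 mm diameter, 55 high, loose behind the bays of the drawer; its centre. Bystander.
- toner_yellow_mid (a point): The same with a yellow lid, beside it; its centre. Bystander.
- paint_can_mid (a point): Round paint can on the bench, 110 mm diameter, 130 high; its centre. Bystander.
- mixing_cup_mid (a point): White mixing cup on the bench, 86 mm diameter, 105 high; its centre. Bystander.
- tape_roll_mid (a point): Yellow roll of tape lying on the bench, 104 mm diameter, 25 high; its centre. Bystander.
- stir_stick_mid (a point): Flat metal stirring stick, 240 x 26 x 5 mm, lying on the bench; its centre. Bystander.
- tint_bottle_mid (a point): White bottle on the bench, blue cap, 52 mm diameter, 120 high; its centre. Bystander.
Not all that is in view belongs to the job. Leave any red or yellow look-alike of the part that bears cap_centre alone.

How it is judged (in metres and radians):
On the way, in this order (a step that is already met when the one before it is completed fails the run):
1. the orange cap is screwed tight while the drawer is still out (within 0.15 rad of its stop) (value of joint cap below 0.15 rad and value of joint drawer above 0.18 m), for 0.1 s.
2. the release lever is pressed down while the drawer is still at full extension (value of joint lever above 0.05 rad and value of joint drawer above 0.18 m), for 0.05 s.
3. the drawer is pushed fully home (within 6 mm) (value of joint drawer below 0.006 m), for 0.1 s.
At the end, for the whole second after the job is handed in: The drawer is fully home (within 6 mm), its release lever is up again (within 0.02 rad), the orange cap is tight (within 0.15 rad of its stop), both flat tins stand upright on the drawer's floor in their bays and the two round tins stand upright (value of joint drawer below 0.006 m and value of joint lever below 0.02 rad and value of joint cap below 0.15 rad and angle between each of hardener_mid, thinner_mid's own z axis and vertical below 0.1 rad and height (world z) of each of hardener_mid, thinner_mid below 0.075 m and angle between each of toner_red_mid, toner_yellow_mid's own z axis and vertical below 0.15 rad and x of hardener_mid in the frame of drawer_front between 0.092 and 0.108 m and x of thinner_mid in the frame of drawer_front between 0.092 and 0.108 m and linear speed of hardener_tin below 0.02 m/s); the robot touches nothing.
It fails at once if the drawer is slammed (faster than 0.45 m/s) (velocity of joint drawer below -0.45 m/s).
It fails at once if a thing on the bench is pushed away (more than 40 mm) (distance of any of paint_can_mid, mixing_cup_mid, tape_roll_mid, stir_stick_mid, tint_bottle_mid from where it was at the start of the episode above 0.04 m).
It fails at once if a flat tin is lifted out of its bay (height (world z) of any of hardener_mid, thinner_mid above 0.09 m).
It also fails if it takes over 58 s, if anything falls off the work surface, if the arm or the gripper's body presses on something with over 40 N, if the wrist force passes 120 N, or if a joint passes its speed limit or range.

## Working session

There is one attempt and no reset: what is moved stays moved. The work goes in short steps, Python scripts to look and compute and a tool call to move; the robot and the scene stay as the last step left them, time stands still between calls to the robot, and variables do not carry over. Pictures are saved under pics/ and viewed, at most 10 in all, crops included, and the job is handed in when it is done.

Besides the shell and the picture viewer there is one more tool, called after "Emit:" by a JSON object that holds its "fn" and its "kwargs". send_rows: Moves the arm, as the interface text tells. Its arguments: {"type":"object","properties":{"targets":{"type":"string"},"grip_force":{"type":"number"}},"required":["targets"]}

```bash
mkdir -p pics; cat > h.py <<'E'
import numpy as np, cv2
from workcell import env, eyes
from scipy.spatial.transform import Rotation as Ro
def grab(n):
    f=eyes.grab_frame(n); return f
def K(f):
    F=192/np.tan(np.radians(f['fovy'])/2); return np.array([[F,0,f['cx']],[0,F,f['cy']],[0,0,1.]])
def Rm(f):
    a=np.array(f['attitude'],float)
    return a if a.shape==(3,3) else Ro.from_euler('xyz',a,degrees=True).as_matrix()
def ray(f,uv):
    p=cv2.undistortPoints(np.array([[uv]],float),K(f),np.array(f['D'],float))[0,0]
    d=Rm(f)@np.array([p[0],-p[1],-1.]); return np.array(f['eye'],float),d/np.linalg.norm(d)
def onz(f,uv,z):
    e,d=ray(f,uv); return e+d*(z-e[2])/d[2]
def two(f,a,g,b):
    e,d=ray(f,a);E,D=ray(g,b); s=np.linalg.lstsq(np.c_[d,-D],E-e,rcond=None)[0]
    p,q=e+d*s[0],E+D*s[1]; return (p+q)/2,np.linalg.norm(p-q)
E
python3 - <<'E'
from h import *
import pickle
fs={n:grab(n) for n in('scene','top')}
pickle.dump(fs,open('f0.pkl','wb'))
for n,f in fs.items():
    cv2.imwrite(f'pics/{n}0.png',f['image']); print(n,{k:v for k,v in f.items() if k!='image'})
print(env.state())
E
```

```text
scene {'fovy': 42.569257891833544, 'cx': 262.2577998791887, 'cy': 192.2928978707338, 'D': array([-0.04278698,  0.        ,  0.        ,  0.        ,  0.        ]), 'eye': array([ 964.16450745,  592.94627703, 1083.36431849]), 'attitude': array([ 42.06993614,   0.88151669, 149.06544837])}
top {'fovy': 42.198879964538264, 'cx': 254.13321325850228, 'cy': 188.53888934026867, 'D': array([-0.02531557,  0.        ,  0.        ,  0.        ,  0.        ]), 'eye': array([ 352.59948348, -110.84852457, 1368.02911438]), 'attitude': array([  9.3832826 ,  -0.86034218, -89.041809  ])}
{'time_s': 0.1, 'qpos': array([-7.14460810e+01,  1.83491489e+01,  8.96967382e+01, -1.18112974e-03,
        7.20402603e+01, -1.14551188e+00]), 'qvel': array([-0.080841  , -0.15875379, -0.19451853, -0.01441118,  0.14158473,
       -0.00752803]), 'effort': array([ 2.56081930e-04, -4.13333023e+01, -2.32508987e+01,  7.29574542e-02,
        4.22286883e-02, -5.30374916e-05]), 'ee_pos': array([ 193.69343669, -540.96286043,  213.2107253 ]), 'ee_rot': array([-1.79913847e+02, -5.99420627e-04,  1.96997954e+01]), 'force': array([ 0.50928751,  0.03106402, -0.76909028]), 'torque': array([0.05135357, 0.05209547, 0.01631419]), 'gripper_force': 0.0, 'gripper_width': 91.04269211182545}
```

View pics/scene0.png

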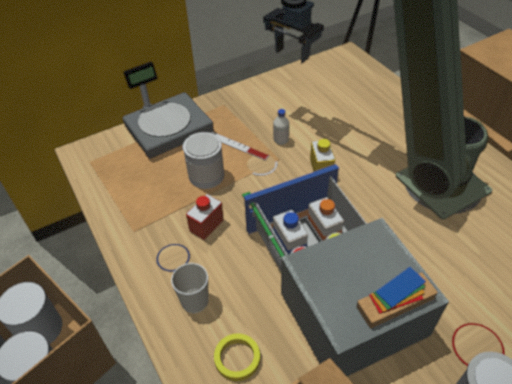

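View pics/top0.png

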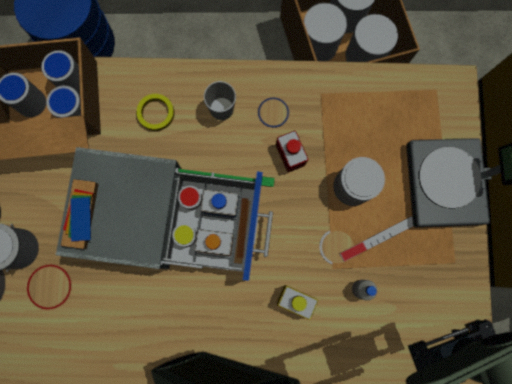

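The scene view shows the drawer with the orange cap at about (327,206) and the blue cap at (291,219). In the top view the orange cap is at (212,242), the blue front panel runs (261,174)–(247,278), and the green lever is at (268,182). The red and yellow square bottles are decoys.

```bash
cat > m.py <<'E'
from h import *
def blobs(f,lo,hi,box,k=1):
    h=cv2.cvtColor(f['image'],cv2.COLOR_BGR2HSV); m=cv2.inRange(h,lo,hi)
    z=np.zeros_like(m); x0,y0,x1,y1=box; z[y0:y1,x0:x1]=m[y0:y1,x0:x1]
    n,l,s,c=cv2.connectedComponentsWithStats(z); i=1+np.argsort(-s[1:,4])[:k]
    return [(c[j],s[j],l==j) for j in i]
E
python3 - <<'E'
from m import *
import pickle
fs=pickle.load(open('f0.pkl','rb'));t,s=fs['top'],fs['scene']
o=blobs(t,(5,140,100),(18,255,255),(195,225,232,256))[0]
os=blobs(s,(5,140,100),(18,255,255),(312,190,345,220))[0]
print('cap',o[0],o[1],onz(t,o[0],138),'scene',os[0],os[1],onz(s,os[0],134), two(t,o[0],s,os[0]))
b=blobs(t,(100,120,40),(130,255,255),(235,165,285,285))[0]
print('panel',b[0],b[1]); ys,xs=np.where(b[2])
r=cv2.minAreaRect(np.c_[xs,ys].astype(np.float32)); print(r)
for c in cv2.boxPoints(r): print(c,onz(t,c,156).round(1))
g=blobs(t,(45,100,60),(80,255,255),(170,165,285,195),3)
for q in g: print('green',q[0],q[1],onz(t,q[0],130).round(1))
gx=np.where(g[0][2].any(0))[0].max(); print(gx)
for y,x in [(150,78),(161,78)]: pass
# panel edge in scene view
b=blobs(s,(100,120,40),(130,255,255),(235,160,345,240))[0]; print('scene panel',b[0],b[1])
I=cv2.resize(t['image'][160:290,150:290],None,fx=5,fy=4.5,interpolation=cv2.INTER_CUBIC); cv2.imwrite('pics/c1.png',I)
E
```

```text
cap [212.46060606 241.30909091] [206 234  14  15 165] [422.60379472 -25.58439963 138.        ] scene [327.27205882 204.98529412] [321 199  14  13 136] [418.37819252 -25.9703049  134.        ] (array([421.53260377, -24.59515556, 137.57720044]), np.float64(2.912758344433168))
panel [252.12227806 225.4120603 ] [243 172  19 108 597]
((251.8372802734375, 225.54335021972656), (6.305241107940674, 108.29428100585938), 7.326407432556152)
[241.80547 278.84637] [333.1 -99.8 156. ]
[255.61534 171.43626] [ 596.3 -128.7  156. ]
[261.86908 172.24033] [ 594.6 -144.2  156. ]
[248.05922 279.65045] [ 331.5 -114.8  156. ]
green [233.6  176.85] [214 173  40   8 120] [586.5 -73.6 130. ]
green [267.53703704 181.33333333] [262 177  12  10 108] [ 576.6 -159.6  130. ]
green [194.12871287 171.74257426] [179 168  32   8 101] [597.7  26.7 130. ]
253
scene panel [290.32762836 182.70904645] [245 166  92  35 409]
```

View pics/c1.png

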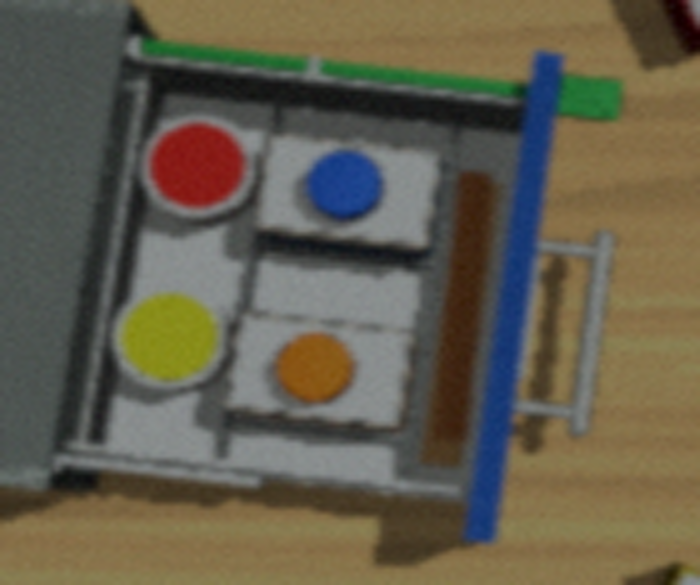

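The crop shows the tin and cap square to the drawer, the lever pad at the right and a free approach from above. Cap: (422.2, -25). Pad: (577, -159). The unit's x axis has a yaw of 83.6°.

Emit:
{"fn": "send_rows", "kwargs": {"targets": "0.389 -0.409 0 0 0 -150 60;0.389 -0.409 0 0 0 -150 60;0.389 -0.409 0 0 0 -150 60;0.389 -0.409 0 0 0 -150 60;0.389 -0.409 0 0 0 -150 60;0.389 -0.409 0 0 0 -150 60;0.389 -0.409 0 0 0 -150 60;0.389 -0.409 0 0 0 -150 60;0.389 -0.409 0 0 0 -150 60;0.389 -0.409 0 0 0 -150 60;0.389 -0.409 0 0 0 -150 60;0.389 -0.409 0 0 0 -150 60", "grip_force": 25}}

```text
time_s: 1.1
ee_pos: [396.2, -82.1, 213.9]
ee_rot: [-180.0, 0.0, 106.0]
force: [1.1, -0.3, -0.1]
gripper_width: 54.9
gripper_force: 0.0
```

```bash
cat > d.py <<'E'
import sys
from h import *
# offset in tool frame to world target x y z
st=env.state(); R=Ro.from_euler('xyz',st['ee_rot'],degrees=True).as_matrix()
print(st['time_s'],st['ee_pos'].round(1),st['ee_rot'].round(1),'q',st['qpos'].round(1),'F',st['force'].round(1),'T',st['torque'].round(2),'w',st['gripper_width'],st['gripper_force'])
if len(sys.argv)>3:
    print('shift',(R.T@(np.array(sys.argv[1:4],float)-st['ee_pos'])/1000).round(4))
E
python3 d.py 422.2 -25 213
```

```text
1.1 [396.2 -82.1 213.9] [-180.    0.  106.] q [-13.3   2.7 109.6  -0.   67.6 -29.3] F [ 1.1 -0.3 -0.1] T [-0.02 -0.17  0.02] w 54.88746946158197 0.0
shift [0.0477 0.0408 0.0009]
```

Emit:
{"fn": "send_rows", "kwargs": {"targets": "0.048 0.041 0 0 0 -119 60;0.048 0.041 0 0 0 -119 60;0.048 0.041 0 0 0 -119 60;0.048 0.041 0 0 0 -119 60;0.048 0.041 0 0 0 -119 60;0.048 0.041 0 0 0 -119 60;0.048 0.041 0 0 0 -119 60;0.048 0.041 0 0 0 -119 60;0.048 0.041 0 0 0 -119 60;0.048 0.041 0 0 0 -119 60;0.048 0.041 0 0 0 -119 60;0.048 0.041 0 0 0 -119 60"}}

```text
time_s: 2.1
ee_pos: [422.3, -26.8, 213.6]
ee_rot: [180.0, -0.0, -168.1]
force: [0.4, -0.3, -0.6]
gripper_width: 54.8
gripper_force: 0.0
```

```bash
python3 - <<'E'
from m import *
f=grab('wrist'); cv2.imwrite('pics/w1.png',f['image'])
for b in blobs(f,(5,140,80),(18,255,255),(0,0,512,384),3): print(b[0],b[1],onz(f,b[0],138).round(1))
E
python3 d.py 422.2 -25 113
```

```text
[192.98781313 182.81245768] [ 173  132   39  115 1477] [417.5 -82.7 138. ]
[253.78702398 196.0493653 ] [ 233  174   42   44 1418] [418.4 -27.7 138. ]
[260.59583333 154.52916667] [223 142  76  28 240] [380.7 -29.7 138. ]
2.15 [422.4 -26.9 213.6] [ 180.    -0.  -167.8] q [  -5.2    4.5  107.7   -0.    67.8 -107.3] F [ 0.1  0.4 -0.1] T [ 0.1  -0.12 -0.03] w 55.19806833545042 0.0
shift [-0.0003  0.0019  0.1006]
```

View pics/w1.png

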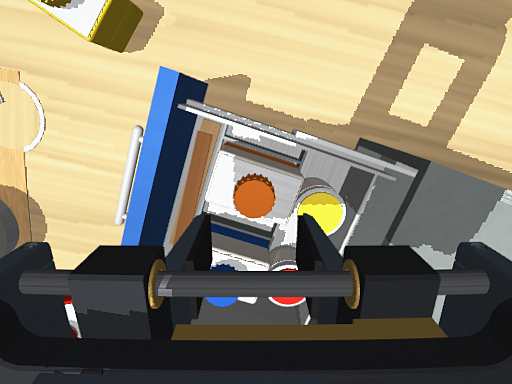

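The wrist view shows the orange cap at (254,196), consistent with the fix to within a few mm, and a clear way down. I'll descend and grip.

Emit:
{"fn": "send_rows", "kwargs": {"targets": "0.001 0.002 0.02 0 0 -7 60;0.001 0.002 0.04 0 0 -14 60;0.001 0.002 0.06 0 0 -21 60;0.001 0.002 0.075 0 0 -28 60;0.001 0.002 0.09 0 0 -33 60;0.001 0.002 0.1 0 0 -33 60;0.001 0.002 0.1 0 0 -33 60;0.001 0.002 0.1 0 0 -33 20;0.001 0.002 0.1 0 0 -33 20;0.001 0.002 0.1 0 0 -33 20;0.001 0.002 0.1 0 0 -33 20;0.001 0.002 0.1 0 0 -33 20", "grip_force": 25}}

```text
time_s: 3.15
ee_pos: [422.3, -25.3, 114.7]
ee_rot: [-179.9, 0.1, -135.4]
force: [1.4, -1.2, 1.4]
gripper_width: 36.3
gripper_force: 25.0
```

```bash
python3 d.py
```

```text
3.15 [422.3 -25.3 114.7] [-1.799e+02  1.000e-01 -1.354e+02] q [  -5.    10.2  117.    -0.    52.6 -139.5] F [ 1.4 -1.2  1.4] T [-0.   -0.33 -0.03] w 36.25234554596816 25.000240802764893
```

Emit:
{"fn": "send_rows", "kwargs": {"targets": "0 0 0 0 0 7 20;0 0 0 0 0 14 20;0 0 0 0 0 21 20;0 0 0 0 0 28 20;0 0 0 0 0 35 20;0 0 0 0 0 42 20;0 0 0 0 0 49 20;0 0 0 0 0 56 20;0 0 0 0 0 63 20;0 0 0 0 0 70 20;0 0 0 0 0 77 20;0 0 0 0 0 84 20"}}

```text
time_s: 4.15
ee_pos: [422.2, -25.7, 114.7]
ee_rot: [180.0, 0.2, 140.3]
force: [0.1, -2.1, 0.9]
gripper_width: 36.4
gripper_force: 25.0
```

```bash
python3 d.py
```

```text
4.15 [422.2 -25.7 114.7] [180.    0.2 140.3] q [-5.00e+00  1.02e+01  1.17e+02 -1.00e-01  5.26e+01 -5.52e+01] F [ 0.1 -2.1  0.9] T [-0.42 -0.29  0.12] w 36.35883475601337 24.993006885051727
```

Emit:
{"fn": "send_rows", "kwargs": {"targets": "0 0 0 0 0 7 20;0 0 0 0 0 14 20;0 0 0 0 0 21 20;0 0 0 0 0 28 20;0 0 0 0 0 35 20;0 0 0 0 0 42 20;0 0 0 0 0 49 20;0 0 0 0 0 56 20;0 0 0 0 0 60 20;0 0 0 0 0 60 20"}}

```text
time_s: 4.98
ee_pos: [421.1, -25.5, 114.6]
ee_rot: [180.0, 0.1, 80.5]
force: [-1.3, -2.6, 5.6]
gripper_width: 36.1
gripper_force: 25.0
```

```bash
python3 d.py
```

```text
4.9833 [421.1 -25.5 114.6] [1.80e+02 1.00e-01 8.05e+01] q [-5.00e+00  1.02e+01  1.17e+02 -1.00e-01  5.27e+01  4.50e+00] F [-1.3 -2.6  5.6] T [-0.43  0.16 -0.06] w 36.058556957552085 25.001781284809113
```

Emit:
{"fn": "send_rows", "kwargs": {"targets": "0 0 0 0 0 6 20;0 0 0 0 0 12 20;0 0 0 0 0 18 20;0 0 0 0 0 24 20"}}

```text
time_s: 5.32
ee_pos: [420.7, -25.2, 114.6]
ee_rot: [-180.0, 0.0, 56.4]
force: [-3.0, -1.2, 6.3]
gripper_width: 36.5
gripper_force: 25.0
```

```bash
python3 d.py
```

```text
5.3167 [420.7 -25.2 114.6] [-180.     0.    56.4] q [ -5.   10.2 117.   -0.   52.8  28.6] F [-3.  -1.2  6.3] T [-0.22  0.45  0.07] w 36.45058255128668 24.995429813861847
```

Emit:
{"fn": "send_rows", "kwargs": {"targets": "0 0 0 0 0 6 20;0 0 0 0 0 12 20;0 0 0 0 0 18 20;0 0 0 0 0 24 20"}}

```text
time_s: 5.65
ee_pos: [420.5, -24.8, 114.6]
ee_rot: [-179.9, 0.0, 32.4]
force: [-3.7, 0.8, 8.2]
gripper_width: 36.4
gripper_force: 25.0
```

```bash
python3 d.py
```

```text
5.65 [420.5 -24.8 114.6] [-179.9    0.    32.4] q [ -5.   10.2 117.    0.   52.8  52.6] F [-3.7  0.8  8.2] T [0.13 0.63 0.05] w 36.35625194645162 24.995534420013428
```

Emit:
{"fn": "send_rows", "kwargs": {"targets": "0 0 0 0 0 6 20;0 0 0 0 0 12 20;0 0 0 0 0 18 20;0 0 0 0 0 24 20"}}

```text
time_s: 5.98
ee_pos: [420.5, -24.3, 114.7]
ee_rot: [-179.9, 0.1, 8.4]
force: [-3.1, 2.9, 8.8]
gripper_width: 36.6
gripper_force: 25.0
```

```bash
python3 d.py
```

```text
5.9833 [420.5 -24.3 114.7] [-1.799e+02  1.000e-01  8.400e+00] q [-4.90e+00  1.02e+01  1.17e+02  1.00e-01  5.28e+01  7.66e+01] F [-3.1  2.9  8.8] T [0.47 0.61 0.08] w 36.556167567037654 24.99550223350525
```

Emit:
{"fn": "send_rows", "kwargs": {"targets": "0 0 0 0 0 6 20;0 0 0 0 0 12 20;0 0 0 0 0 18 20;0 0 0 0 0 24 20"}}

```text
time_s: 6.32
ee_pos: [420.5, -24.2, 114.7]
ee_rot: [-179.9, 0.1, -15.6]
force: [-3.6, 2.2, 8.4]
gripper_width: 36.3
gripper_force: 25.0
```

```bash
python3 d.py
```

```text
6.3167 [420.5 -24.2 114.7] [-1.799e+02  1.000e-01 -1.560e+01] q [-4.900e+00  1.020e+01  1.170e+02  1.000e-01  5.280e+01  1.006e+02] F [-3.6  2.2  8.4] T [0.49 0.72 0.07] w 36.30535850433134 24.99552547931671
```

Emit:
{"fn": "send_rows", "kwargs": {"targets": "0 0 0 0 0 6 20;0 0 0 0 0 12 20;0 0 0 0 0 18 20;0 0 0 0 0 24 20"}}

```text
time_s: 6.65
ee_pos: [421.7, -25.2, 114.6]
ee_rot: [-180.0, -0.1, -39.4]
force: [1.3, -1.6, 2.3]
gripper_width: 36.1
gripper_force: 25.0
```

```bash
python3 d.py
```

```text
6.65 [421.7 -25.2 114.6] [-1.80e+02 -1.00e-01 -3.94e+01] q [-4.900e+00  1.020e+01  1.170e+02 -1.000e-01  5.270e+01  1.245e+02] F [ 1.3 -1.6  2.3] T [-0.19  0.06  0.57] w 36.124174814019355 24.991409182548523
```

Emit:
{"fn": "send_rows", "kwargs": {"targets": "0 0 0 0 0 6 20;0 0 0 0 0 12 20;0 0 0 0 0 16 20"}}

```text
time_s: 6.9
ee_pos: [421.6, -25.3, 114.4]
ee_rot: [-180.0, -0.1, -55.4]
force: [-1.1, -1.2, 2.5]
gripper_width: 36.3
gripper_force: 25.0
```

```bash
python3 d.py
```

```text
6.9 [421.6 -25.3 114.4] [-1.80e+02 -1.00e-01 -5.54e+01] q [-5.000e+00  1.020e+01  1.170e+02 -1.000e-01  5.270e+01  1.405e+02] F [-1.1 -1.2  2.5] T [-0.2   0.01  0.58] w 36.25991451749624 24.997446835041046
```

The twist torque jumped from 0.07 to 0.57 N·m and held there, so the cap is at its stop and tight. I'll release and lift.

Emit:
{"fn": "send_rows", "kwargs": {"targets": "0 0 0 0 0 0 60;0 0 0 0 0 0 60;0 0 0 0 0 0 60;0 0 0 0 0 0 60;0 0 -0.02 0 0 0 60;0 0 -0.05 0 0 0 60;0 0 -0.08 0 0 0 60;0 0 -0.1 0 0 0 60;0 0 -0.1 0 0 -7 0;0 0 -0.1 0 0 -14 0;0 0 -0.1 0 0 -21 0;0 0 -0.1 0 0 -28 0"}}

```text
time_s: 7.9
ee_pos: [421.2, -25.0, 214.0]
ee_rot: [-180.0, -0.0, -27.0]
force: [0.6, 0.2, 0.1]
gripper_width: 30.9
gripper_force: 0.0
```

```bash
python3 - <<'E'
from m import *
f=grab('top'); import pickle; pickle.dump(f,open('f1.pkl','wb'))
t=f
for b in blobs(t,(45,100,60),(80,255,255),(255,165,285,195),1): print('green',b[0],b[1],onz(t,b[0],130).round(1))
b=blobs(t,(100,120,40),(130,255,255),(235,165,285,285))[0]; print(b[0],b[1])
E
python3 d.py 576.8 -161 215
```

```text
green [267.09345794 181.17757009] [261 177  13  10 107] [ 577.  -158.5  130. ]
[251.64111498 224.74738676] [243 172  19 108 574]
7.95 [421.2 -25.  213.9] [-180.     0.   -26.8] q [ -5.    4.4 107.8   0.   67.8 111.8] F [ 0.2  0.2 -0.2] T [0.09 0.09 0.04] w 27.157997341009278 0.0
shift [ 0.2002  0.0512 -0.0011]
```

Emit:
{"fn": "send_rows", "kwargs": {"targets": "0.04 0.01 0 0 0 -6 0;0.08 0.02 0 0 0 -12 0;0.12 0.031 0 0 0 -18 0;0.16 0.041 0 0 0 -20.5 0;0.2 0.051 0 0 0 -20.5 0;0.2 0.051 0 0 0 -20.5 0;0.2 0.051 0 0 0 -20.5 0"}}

```text
time_s: 8.53
ee_pos: [576.0, -163.5, 212.4]
ee_rot: [-180.0, 0.1, -7.1]
force: [-1.1, 0.1, -0.1]
gripper_width: 0.4
gripper_force: 0.0
```

```bash
python3 - <<'E'
from m import *
f=grab('wrist'); cv2.imwrite('pics/w2.png',f['image'])
for b in blobs(f,(45,100,40),(85,255,255),(0,0,512,384),3): print('green',b[0],b[1],onz(f,b[0],130).round(1))
E
python3 d.py 576.8 -161 117
```

```text
green [157.65122378 197.58566434] [ 103  192  109   12 1144] [586.5 -75.7 130. ]
green [ 52.31313131 198.74747475] [ 11 192  87  13 891] [597.7  24.7 130. ]
green [249.09880952 197.39047619] [232 185  35  26 840] [ 576.3 -159.5  130. ]
8.5833 [ 574.9 -162.5  212.9] [-1.8e+02  1.0e-01 -7.0e+00] q [-16.9  20.5  86.6   0.   73.1  80.1] F [0.3 0.4 0.8] T [ 0.05  0.09 -0.06] w 0.4916956466015402 0.0
shift [ 0.0019 -0.0016  0.0958]
```

View pics/w2.png

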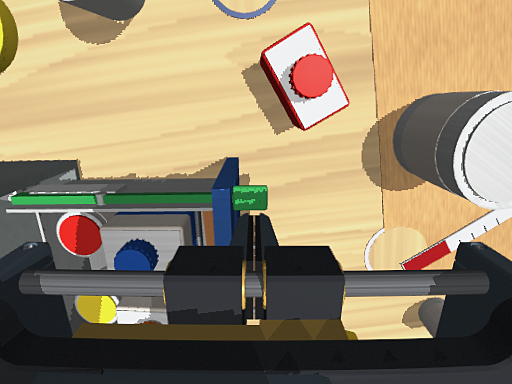

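The wrist view shows the pad at (249,197) with the shut fingers right over it, clear of the panel. I'll press it.

Emit:
{"fn": "send_rows", "kwargs": {"targets": "0.002 -0.001 0.03 0 0 0 0;0.002 -0.001 0.06 0 0 0 0;0.002 -0.001 0.07 0 0 0 0;0.002 -0.001 0.076 0 0 0 0;0.002 -0.001 0.08 0 0 0 0;0.002 -0.001 0.084 0 0 0 0;0.002 -0.001 0.088 0 0 0 0;0.002 -0.001 0.092 0 0 0 0;0.002 -0.001 0.096 0 0 0 0;0.002 -0.001 0.096 0 0 0 0;0.002 -0.001 0.096 0 0 0 0"}}

```text
time_s: 9.5
ee_pos: [578.1, -161.7, 118.6]
ee_rot: [-180.0, -0.1, -6.9]
force: [-0.3, 0.7, 3.8]
gripper_width: 0.7
gripper_force: 2.0
```

```bash
python3 d.py
```

```text
9.5 [ 578.1 -161.7  118.6] [-1.8e+02 -1.0e-01 -6.9e+00] q [-16.7  24.7  94.3   0.   61.   80.2] F [-0.3  0.7  3.8] T [ 0.28  0.01 -0.01] w 0.7320159207029736 2.0466557680629194
```

The lever is about 11 mm down at about 4 N. Now I'll push while holding it.

Emit:
{"fn": "send_rows", "kwargs": {"targets": "0 -0.002 0.001 0 0 0 0;0 -0.004 0.001 0 0 0 0;0 -0.007 0.001 0 0 0 0;0 -0.011 0.001 0 0 0 0;0 -0.016 0.001 0 0 0 0;0 -0.022 0.001 0 0 0 0;0 -0.028 0.001 0 0 0 0"}}

```text
time_s: 10.08
ee_pos: [581.1, -133.3, 117.1]
ee_rot: [-180.0, -0.0, -6.9]
force: [1.4, -3.1, 4.2]
gripper_width: 0.3
gripper_force: 2.3
```

```bash
python3 d.py
```

```text
10.0833 [ 581.1 -133.3  117.1] [-180.    -0.    -6.9] q [-14.   24.4  94.9   0.   60.6  82.9] F [ 1.4 -3.1  4.2] T [-0.5 -0.1  0. ] w 0.33631597494690124 2.329507302492857
```

Emit:
{"fn": "send_rows", "kwargs": {"targets": "0 -0.008 0 0 0 0 0;0 -0.018 0 0 0 0 0;0 -0.029 0 0 0 0 0;0 -0.04 0 0 0 0 0;0 -0.051 0 0 0 0 0;0 -0.062 0 0 0 0 0;0 -0.073 0 0 0 0 0;0 -0.084 0 0 0 0 0;0 -0.095 0 0 0 0 0;0 -0.106 0 0 0 0 0;0 -0.117 0 0 0 0 0;0 -0.128 0 0 0 0 0"}}

```text
time_s: 11.08
ee_pos: [595.2, -5.4, 116.8]
ee_rot: [180.0, 0.1, -6.9]
force: [-1.0, -3.2, 6.3]
gripper_width: 0.4
gripper_force: 3.5
```

```bash
python3 d.py
```

```text
11.0833 [595.2  -5.4 116.8] [ 1.8e+02  1.0e-01 -6.9e+00] q [-1.6 24.4 94.9 -0.  60.7 95.3] F [-1.  -3.2  6.3] T [-0.69  0.24  0.05] w 0.4411613985027717 3.5067649482152774
```

Emit:
{"fn": "send_rows", "kwargs": {"targets": "0 -0.006 0 0 0 0 0;0 -0.013 0 0 0 0 0;0 -0.02 0 0 0 0 0;0 -0.026 0 0 0 0 0;0 -0.031 0 0 0 0 0;0 -0.035 0 0 0 0 0;0 -0.038 0 0 0 0 0;0 -0.041 0 0 0 0 0;0 -0.043 0 0 0 0 0;0 -0.045 0 0 0 0 0"}}

```text
time_s: 11.92
ee_pos: [600.3, 39.2, 116.8]
ee_rot: [-180.0, 0.2, -6.9]
force: [-0.8, -4.1, 5.9]
gripper_width: 0.7
gripper_force: 3.2
```

```bash
python3 d.py
```

```text
11.9167 [600.3  39.2 116.8] [-180.     0.2   -6.9] q [ 2.6 25.  94.   0.  61.1 99.5] F [-0.8 -4.1  5.9] T [-0.58  0.34  0.05] w 0.6703319799393299 3.196058605170151
```

Emit:
{"fn": "send_rows", "kwargs": {"targets": "0 -0.001 0 0 0 0 0;0 -0.002 0 0 0 0 0;0 -0.003 0 0 0 0 0;0 -0.004 0 0 0 0 0;0 -0.004 0 0 0 0 0"}}

```text
time_s: 12.33
ee_pos: [600.5, 41.1, 116.8]
ee_rot: [179.8, 0.2, -6.8]
force: [-2.3, -9.4, 6.8]
gripper_width: 0.6
gripper_force: 5.6
```

```bash
python3 d.py
```

```text
12.3333 [600.5  41.1 116.8] [179.8   0.2  -6.8] q [ 2.9 25.  93.9 -0.2 61.2 99.9] F [-2.3 -9.4  6.8] T [-1.39  0.43  0.08] w 0.6215715583028103 5.610440518830728
```

Emit:
{"fn": "send_rows", "kwargs": {"targets": "0 -0.001 0 0 0 0 0;0 -0.002 0 0 0 0 0;0 -0.002 0 0 0 0 0"}}

```text
time_s: 12.58
ee_pos: [600.5, 41.1, 116.9]
ee_rot: [179.6, 0.2, -6.8]
force: [-2.8, -14.0, 8.0]
gripper_width: 0.3
gripper_force: 9.1
```

```bash
python3 d.py
```

```text
12.5833 [600.5  41.1 116.9] [179.6   0.2  -6.8] q [  3.   25.1  93.9  -0.4  61.3 100. ] F [ -2.8 -14.    8. ] T [-2.21  0.47  0.07] w 0.27290101111744963 9.050194657465909
```

The drawer is on its stop: 14 N with no further motion. I'll unload, lift off the lever and step clear.

Emit:
{"fn": "send_rows", "kwargs": {"targets": "0 0.002 0 0 0 0 0;0 0.004 0 0 0 0 0;0 0.005 -0.004 0 0 0 0;0 0.006 -0.01 0 0 0 0;0 0.007 -0.018 0 0 0 0;0 0.01 -0.03 0 0 0 0;0 0.012 -0.06 0 0 0 0;0 0.015 -0.1 0 0 0 0;0 0.05 -0.13 0 0 0 0;0 0.09 -0.13 0 0 0 0;0 0.13 -0.13 0 0 0 0;0 0.13 -0.13 0 0 0 0"}}

```text
time_s: 13.58
ee_pos: [585.7, -91.2, 247.7]
ee_rot: [179.8, -0.0, -7.2]
force: [-0.3, 0.6, -0.2]
gripper_width: 0.2
gripper_force: 0.0
```

```bash
python3 - <<'E'
from m import *
t=grab('top'); s=grab('scene'); cv2.imwrite('pics/s2.png',np.hstack([cv2.resize(t['image'][120:300,50:300],(400,288)),cv2.resize(s['image'][140:380,200:500],(360,288))]))
b=blobs(t,(100,120,40),(130,255,255),(120,150,235,285))
for q in b:
    ys,xs=np.where(q[2]); r=cv2.boxPoints(cv2.minAreaRect(np.c_[xs,ys].astype(np.float32)))
    for c in r: print(c,onz(t,c,156).round(1))
E
python3 d.py
```

```text
[159.57224 267.78033] [355.9  98.3 156. ]
[175.9653  161.22543] [618.3  69.9 156. ]
[183.63004 162.40463] [615.7  50.7 156. ]
[167.23697 268.95953] [353.4  79.7 156. ]
13.6833 [586.2 -86.  246.8] [-1.8e+02  1.0e-01 -7.1e+00] q [-9.5 18.9 84.   0.  77.2 87.6] F [-0.2  0.   0.2] T [0.02 0.02 0.05] w 0.32550459439877105 0.0
```

View pics/s2.png

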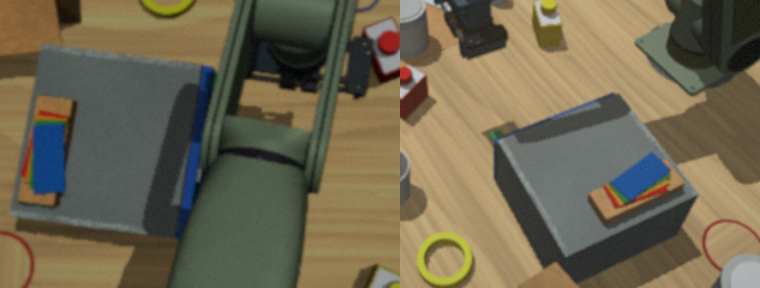

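The drawer looks flush with the unit, and the arm partly hides the panel. I'll move it aside and measure the travel.

Emit:
{"fn": "send_rows", "kwargs": {"targets": "-0.04 0.04 0 0 0 0 0;-0.08 0.08 0 0 0 0 0;-0.12 0.11 0 0 0 0 0;-0.14 0.15 0 0 0 0 0;-0.14 0.19 0 0 0 0 0;-0.14 0.23 0 0 0 0 0;-0.14 0.27 0 0 0 0 0;-0.14 0.31 0 0 0 0 0;-0.14 0.35 0 0 0 0 0;-0.14 0.35 0 0 0 0 0"}}

```text
time_s: 14.52
ee_pos: [405.8, -418.0, 246.3]
ee_rot: [180.0, 0.0, -6.9]
force: [-0.1, -0.1, -0.7]
gripper_width: 0.2
gripper_force: 0.0
```

```bash
python3 - <<'E'
from m import *
import pickle
f0=pickle.load(open('f0.pkl','rb'))['top']; t=grab('top'); cv2.imwrite('pics/t3.png',t['image'])
def edge(f,box):
    q=blobs(f,(100,120,40),(130,255,255),box)[0]; P=[]
    for y in range(box[1],box[3]):
        x=np.where(q[2][y])[0]
        if 3<=len(x)<=9: P.append(onz(f,(x.mean(),y),156)[:2])
    P=np.array(P); u=np.array([.111,.994]); v=np.array([.994,-.111]); a=np.polyfit(P@v,P@u,1); r=P@u-np.polyval(a,P@v)
    k=abs(r)<4; a=np.polyfit((P@v)[k],(P@u)[k],1); return a,np.polyval(a,475),k.sum(),q[1]
A=edge(f0,(235,165,285,285));B=edge(t,(150,150,235,285)); print(A,B,B[1]-A[1])
for b in blobs(t,(45,100,60),(80,255,255),(165,150,220,190),1): print('green',b[0],b[1],onz(t,b[0],130).round(1))
E
python3 d.py
```

```text
(array([ 1.47758524e-03, -7.10185340e+01]), np.float64(-70.31668099807304), np.int64(108), array([243, 172,  19, 108, 597], dtype=int32)) (array([3.44307772e-03, 1.26651331e+02]), np.float64(128.28679332432094), np.int64(108), array([160, 162,  24, 108, 797], dtype=int32)) 198.603474322394
green [189.03571429 171.125     ] [183 166  13  11 112] [599.   39.6 130. ]
14.5667 [ 405.5 -421.5  245.9] [179.8   0.   -7. ] q [-47.1  18.1  85.3  -0.2  76.5  49.9] F [ 0.4 -4.1  0.2] T [-0.19  0.02 -0.03] w 0.5680813730969105 0.0
```

View pics/t3.png

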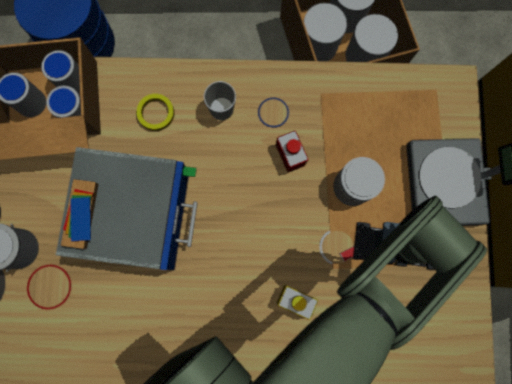

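The top view shows the drawer flush against the unit, with the lever pad out at (189,171) and the bystanders in place. Measured travel is about 199 of 200 mm, so it is home. I'll settle and hand in.

Emit:
{"fn": "send_rows", "kwargs": {"targets": "0 0 -0.01 0 0 0 0;0 0 -0.01 0 0 0 0;0 0 -0.01 0 0 0 0;0 0 -0.01 0 0 0 0"}}

```text
time_s: 14.9
ee_pos: [406.4, -414.2, 257.4]
ee_rot: [-180.0, -0.0, -6.8]
force: [-0.1, 0.7, -0.8]
gripper_width: 0.8
gripper_force: 0.0
```

```bash
python3 d.py; python3 -c "
from workcell import env
print(env.job_done())"
```

```text
14.9 [ 406.4 -414.2  257.4] [-180.    -0.    -6.8] q [-46.7  17.5  84.6   0.   77.9  50.1] F [-0.1  0.7 -0.8] T [-0.    0.02  0.06] w 0.7836377313428885 0.0
the job is handed in; nothing more can be done
None
```

The orange cap is screwed tight, the drawer is pushed fully home without slamming, the lever was let go, and the job was handed in at about 15 s; the hand-in returned no verdict.

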